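# Brace the nest box, free its sagging bolt and hold the gate ajar

## Task

The roofless nest box needs its brace before its gate is opened: lay the longer of the two loose wooden bars across the open top, seated in the notches of both side walls, and let it go. Then take the bolt's upright knob, lift the sagging bolt so that its toe clears the keeper's bent-up lip while you draw it back towards the gate's hinge (do not force it), pull the sprung gate about 5 cm ajar and finish still holding it there by the knob. Leave the other things on the bench where they are.

Things in the scene. Friction and masses are not known exactly. Their poses are not given: they have to be found in the camera images.
- nest_box: Roofless pine nest box, fixed: 160 deep (x) x 200 wide (y) x 200 mm high, walls 12 mm. Origin: centre of its underside; the front with the gate faces its -x. Each side wall (y = +-88..100) has a notch mid-way along its top edge, 30 mm wide (x = -15..15), 12 deep. Front face x = -80: a fixed post with the steel keeper at y = -100..-40, the gate (top 191 mm up) at y = -38..100.
- seat (a point): Where the centre of the seated long bar belongs: midway between the two notches, 197 mm above the bench (notch floors at 188), at x = y = 0 of the nest box, axes as the nest box's. The seated bar lies along the box's y.
- bar_center (a point): Centre of the long brace bar, dark wood, 250 x 22 x 18 mm, 250 along its own x, 18 high; loose, lies flat on the bench, its centre 9 mm above the bench. About 90 g. It and the short bar may be on either side of the nest box.
- short_bar_center (a point): Centre of the short bar of the same wood, 140 x 22 x 18 mm, 140 along its own x; too short to bridge the walls; to be left where it lies.
- knob: Bolt's steel knob: upright round stem, 10 mm diameter, with an 18 mm ball on top. Origin on the stem's axis at the height to grip, 235 mm above the bench with the bolt down (44 above the gate's top edge); ball centre 28 above it, stem goes 75 down to the bolt. With the bolt shot it is at x = -94, y = -16 of the nest box, 14 in front of the gate. Moves with bolt and gate; axes are the gate's.
- bolt_draw (a joint): How far the bolt is drawn back along the gate, m: 0 (shot) to 0.045 (stop). Drawing moves the knob to the nest box's +y (towards the hinge) while the gate is shut. Stays where left; slides stiffly, about 1 N. With the bolt down its toe strikes the keeper's lip at about 0.006. From 0.026 on the toe is past the lip and the gate is free.
- bolt_lift (a joint): How far the bolt is lifted in its tall loose staples, m: 0 (sagging, down) to 0.020 (stop). Its weight (140 g) and a light spring push it down again, 4 N in all at the top. The toe passes over the lip when this is over 0.0105.
- gate (a joint): Opening angle of the gate, rad: 0 shut, at most 1.3. Swings outward (free edge to the box's -x) about an upright hinge line at x = -80, y = +100 mm of the nest box; its free edge is 138 mm from that line, so 5 cm ajar is about 0.37. A spring pulls it shut: about 3 N at the knob when 5 cm ajar.

How it is judged:
By the outcome, as a careful person would: the job done as asked, in the order asked, and still so for the second after the job is handed in, while the arm keeps its last pose, push and grip.
It also fails if it takes over 56 s, if anything falls off the work surface, if the arm or the gripper's body presses on something with over 40 N, if the wrist force passes 120 N, or if a joint passes its speed limit or range.

## Robot

A 6-joint arm with a two-finger parallel gripper is mounted at the origin on the work surface. World frame = base frame: x ahead of the robot, y to its left, z up, the work surface at z = 0. Lengths are in m, angles in rad, forces in N, time in s.
With the tool pointing down it reaches from about 0.275 to 1 m from the base axis. Payload 8.4 kg.
Tool frame: the origin (TCP) lies midway between the tips of the shut fingers; the grasp point (between the pads) lies 19 mm behind it; z points along the fingers, x is the direction in which the jaws open and shut, and the axes are right-handed (so a half turn about z gives the same grasp; the last joint's range is limited). The gripper opens to 85 mm and grips with 20 to 120 N. Pads are 22 mm wide; open, the fingers measure 114 mm over their backs; the gripper's body (76 mm by 85 mm) begins 54 mm behind the grasp point. The pads swing forward as they close: fully open they stand 13 mm farther back than shut.
Start: joints at [-1.229, 0.353, 1.633, -0, 1.155, -0.002], TCP at [0.211, -0.588, 0.231] pointing down, gripper open.
Joint ranges: [-2.63, 2.63], [-0.92, 2.1], [0.06, 2.66], [-1.3, 4.44], [0, 2.69], [-3.02, 3.02]. Speed limits (rad/s): [2.22, 2.22, 2.79, 3.14, 3.14, 3.14].

## Interface

Orientations are given as [roll, pitch, yaw] about the fixed x, y, z axes, in that order (R = Rz(yaw) Ry(pitch) Rx(roll)).
In Python, from plant import arm, grab_frame, calibration gives the robot as it stands. The module is installed in compiled form; this text tells all that it offers.
- The arm moves only by the tool move_arm, never from a script. Its argument "rows" is a list that holds one entry, the list of rows, each a list of 4 numbers: the shift along the tool's x, y, z in cm, then the turn about the tool's z in degrees. In form: [[[dx, dy, dz, roll], ...]]. A call has 1 to 8 rows; each row is the pose to reach, as a shift and turn from the pose commanded when the call began, along the tool's axes at that moment; what a row does not reach only later rows make up. A row lasts 1/8 s, in which the tool goes at most 62.5 mm and 10.7 degrees, less where a joint would pass 70% of its speed; a pose out of reach is approached as far as the arm can. A call with a gripper value outside its range is refused whole. "jaw" is the closure, from -1 (fully open) to 1 (shut), set as the call begins (left out, the last holds). The fingers move at their own pace and stop on an object; "newtons" is the grip in N (left out, the last holds). Time passes only in rows, so rows that repeat a pose let the fingers close. It gives the time, the measured TCP pose, the force and the opening at its end, in the units of the state.
- arm.observe(): the state, without advancing time (a new reading comes with each control period).
- grab_frame(name): name is "scene" or "top" or "wrist"; returns (picture, depth): 400x640x3 uint8, red, green, blue; 400x640 float32, m along the optical axis (not along the pixel's ray), 0 where there is no reading.
- calibration(name): a dict with "K" (3x3 intrinsics, pixels), "T" (4x4, takes a point from camera to world coordinates); the wrist camera has in their place "T_tool_cam" (4x4, takes a point from camera to tool coordinates, whose origin is the TCP and whose axes are the tool frame's). Camera axes: x right, y up, looking along -z (the intrinsics and any distortion apply to the point x, -y, -z); pixel columns grow to the right and rows downward; lengths in m; the calibration is good to about 2 mm. A picture is of the moment at which its call begins: read the wrist's pose just before it. calibration takes no time and is no camera call.
- arm.sign_off(): hands the job in, once; it reports no verdict.
The state is a dict: "time": time; "qpos": joint angles; "qd": joint speeds; "joint_torque": joint torques, N m; "ee_pos": TCP position; "ee_rot": TCP orientation; "contact_force": force on the tool from outside, world axes, zero at the start; "ft_torque": the same for the moment, N m; "gripper_width": opening from 0.0 (shut) to 1.0 (fully open).
Only numpy, scipy, OpenCV 4.12 (cv2) and the standard library are available. Lean on these libraries where they do the work, as an engineer would, in place of code of your own. Each camera call takes 0.05 s, during which the arm holds its last target. There are 200 camera calls.

## Working session

There is one attempt and no reset: what is moved stays moved. The work goes in short steps, Python scripts to look and compute and a tool call to move; the robot and the scene stay as the last step left them, time stands still between calls to the robot, and variables do not carry over. Pictures are saved under pics/ and viewed, about 8 in all and at most 12, crops included, and the job is handed in when it is done.

Besides the shell and the picture viewer there is one more tool, called after "Call:" as name([rows], argument=value, ...), one row to a line, values as JSON. move_arm: Moves the arm, as the interface text tells. Its arguments: {"type":"object","properties":{"rows":{"type":"array","items":{"type":"array","items":{"type":"array","items":{"type":"number"}}}},"jaw":{"type":"number"},"newtons":{"type":"number"}},"required":["rows"]}

```bash
mkdir -p pics; python3 - <<'E'
from plant import arm, grab_frame, calibration
import cv2, numpy as np
s=arm.observe(); print(s)
for n in("scene","top"):
    p,d=grab_frame(n); cv2.imwrite(f"pics/{n}0.png",p[:,:,::-1]); np.savez(f"{n}0.npz",p=p,d=d)
    c=calibration(n); print(n,c)
print(calibration("wrist"))
E
```

```text
{'time': 0.0, 'qpos': array([-1.22941992e+00,  3.53621055e-01,  1.63416323e+00, -2.05161694e-05,
        1.15520087e+00, -2.39004396e-03]), 'qd': array([-0.00131437, -0.00034196, -0.00138526,  0.00016067, -0.00040122,
        0.0006044 ]), 'joint_torque': array([ 3.44934873e-03, -6.05248332e+01, -3.42062116e+01,  1.67422936e-04,
        9.54056246e-03,  5.47123375e-05]), 'ee_pos': array([ 0.21048227, -0.58796878,  0.23056616]), 'ee_rot': array([ 3.14157722e+00,  1.39254407e-03, -1.22702159e+00]), 'contact_force': array([0.19406105, 0.13398431, 0.32974166]), 'ft_torque': array([-0.00926298, -0.04969103, -0.01227186]), 'gripper_width': 1.0028736371815306}
scene {'K': array([[364.84480941,   0.        , 318.35621583],
       [  0.        , 364.84480941, 203.35290021],
       [  0.        ,   0.        ,   1.        ]]), 'T': array([[ 0.99429394, -0.06687148,  0.08311297,  0.64041072],
       [ 0.10599829,  0.70696109, -0.69926417, -0.59632095],
       [-0.0119968 ,  0.70408396,  0.71001539,  0.76442953],
       [ 0.        ,  0.        ,  0.        ,  1.        ]])}
top {'K': array([[36
[... 212 characters left out ...]
      [-0.99543473,  0.09255299, -0.02331636, -0.02077158],
       [-0.00263953,  0.21750343,  0.97605599,  1.01750995],
       [ 0.        ,  0.        ,  0.        ,  1.        ]])}
{'K': array([[285.3974221 ,   0.        , 321.77243083],
       [  0.        , 285.3974221 , 200.71916081],
       [  0.        ,   0.        ,   1.        ]]), 'T_tool_cam': array([[ 9.99999597e-01, -5.40362917e-04, -7.17622621e-04,
        -1.51488541e-05],
       [-7.45574888e-04, -9.44856898e-01, -3.27482650e-01,
        -8.43927217e-02],
       [-5.01091203e-04,  3.27483053e-01, -9.44856920e-01,
        -1.43024299e-01],
       [ 0.00000000e+00,  0.00000000e+00,  0.00000000e+00,
         1.00000000e+00]])}
```

View pics/top0.png

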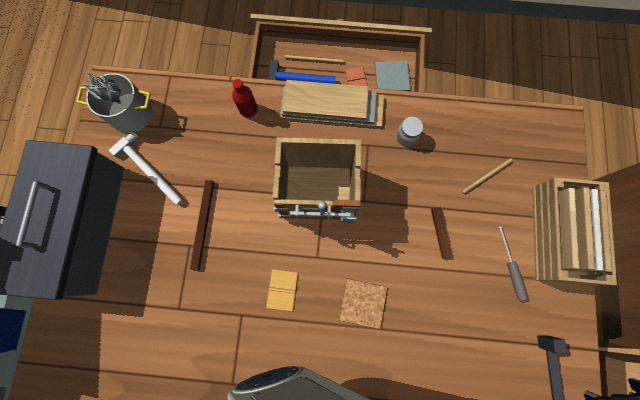

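View pics/scene0.png

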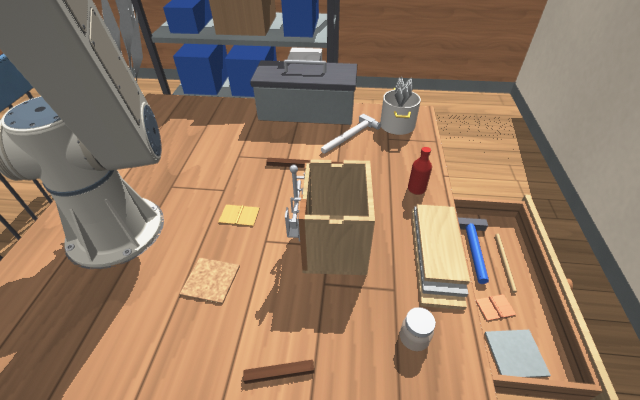

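Top view: the long dark bar is at about (203,225), the short one at (442,233), and the box at (318,172) with its knob near (322,206). In the scene view the knob ball is near (294,168).

```bash
cat > h.py <<'E'
import numpy as np, cv2
from plant import arm, grab_frame, calibration
from scipy.spatial.transform import Rotation as Rn
def cam(n,s=None):
    c=calibration(n)
    if n!="wrist": return c["K"],c["T"]
    T=np.eye(4); T[:3,:3]=Rn.from_euler("xyz",s["ee_rot"]).as_matrix(); T[:3,3]=s["ee_pos"]
    return c["K"],T@c["T_tool_cam"]
def cloud(d,K,T):
    v,u=np.indices(d.shape); P=np.stack([(u-K[0,2])/K[0,0]*d,-(v-K[1,2])/K[1,1]*d,-d],-1)
    W=P@T[:3,:3].T+T[:3,3]; W[d<=0]=np.nan; return W
def ray(uv,z,K,T):
    uv=np.atleast_2d(uv).astype(float)
    r=np.c_[(uv[:,0]-K[0,2])/K[0,0],-(uv[:,1]-K[1,2])/K[1,1],-np.ones(len(uv))]@T[:3,:3].T
    return T[:3,3]+r*((z-T[2,3])/r[:,2])[:,None]
def rect(xy):
    (c,wh,a)=cv2.minAreaRect((np.asarray(xy)*1000).astype(np.float32)); 
    if wh[0]<wh[1]: wh=wh[::-1]; a+=90
    return np.round(c,1),np.round(wh,1),round((a+90)%180-90,2)
E
python3 - <<'E'
from h import *
for n in("top","scene"):
    z=np.load(n+"0.npz"); p,d=z["p"],z["d"]; K,T=cam(n); W=cloud(d,K,T)
    print(n,"bench z",np.nanmedian(W[(abs(W[...,2])<.02)][:,2]))
    # dark bars
    hsv=cv2.cvtColor(p,cv2.COLOR_RGB2HSV)
    m=((hsv[...,2]<95)&(hsv[...,1]>90)&(W[...,2]>.01)&(W[...,2]<.03)).astype(np.uint8)
    m=cv2.morphologyEx(m,cv2.MORPH_CLOSE,np.ones((3,3)))
    k,l,st,ce=cv2.connectedComponentsWithStats(m)
    for i in range(1,k):
        if st[i,4]>60:
            v,u=np.nonzero(l==i); print("bar?",ce[i].round(),st[i,4],rect(ray(np.c_[u,v],.018,K,T)[:,:2]), np.nanmean(W[l==i],0).round(4))
    b=(W[...,2]>.192)&(W[...,2]<.212)&(W[...,0]<.75)&(W[...,0]>.4)&(abs(W[...,1])<.25)
    v,u=np.nonzero(b); print("rim",b.sum(),rect(ray(np.c_[u,v],.2,K,T)[:,:2]),rect(W[b][:,:2]))
    b=(W[...,2]>.245)&(W[...,2]<.285)&(W[...,0]<.75)&(W[...,0]>.35)&(abs(W[...,1])<.25)
    v,u=np.nonzero(b); print("ball",b.sum(),np.c_[u,v].mean(0),ray(np.c_[u,v].mean(0),.263,K,T),W[b].mean(0))
E
```

```text
top bench z -1.6328112972363584e-05
bar? [315. 177.] 729 (array([633.6,  16.4]), array([180.1,  96.3]), -84.57) [0.647  0.0255 0.014 ]
bar? [202. 225.] 779 (array([484.2, 322.9]), array([248.8,  24.6]), -0.25) [0.4814 0.3233 0.0171]
bar? [441. 232.] 448 (array([ 522.8, -331.2]), array([139.5,  25.2]), 14.33) [ 0.5219 -0.3319  0.0175]
rim 1233 (array([594. ,  13.6]), array([199.9, 191.5]), -86.43) (array([595.1,  13.6]), array([200.2, 191.1]), -86.43)
ball 57 [321.89473684 204.66666667] [[ 0.51705687 -0.00522705  0.263     ]] [ 0.51589013 -0.0053439   0.26863579]
scene bench z -0.0008448421512813331
bar? [278. 376.] 128 (array([ 526.4, -343.1]), array([135.7,   4.2]), 14.34) [ 0.5236 -0.342   0.0144]
rim 1088 (array([596.2,  10.6]), array([207.2, 188.5]), -86.58) (array([595.7,  15.1]), array([202.8, 189.8]), -86.72)
ball 74 [293.60810811 170.09459459] [[ 0.51863023 -0.008213    0.263     ]] [ 0.51841814 -0.00718039  0.26207325]
```

```bash
cat >> h.py <<'E'
def to(x,y,z,yaw,s=None):
    s=s or arm.observe(); R=Rn.from_euler("xyz",s["ee_rot"]).as_matrix()
    d=R.T@(np.array([x,y,z])-s["ee_pos"])*100; t=-(yaw-np.degrees(s["ee_rot"][2])+180)%360-180
    print("t %.2f"%s["time"],"tcp",s["ee_pos"].round(4),"rpy",np.degrees(s["ee_rot"]).round(2),"w",round(s["gripper_width"],3),"F",s["contact_force"].round(1),"q",s["qpos"].round(2)); print("move",d.round(2),"roll",round(t,2))
E
python3 -c "
from h import *
to(.484,.323,.18,-90.25)"
```

```text
t 0.10 tcp [ 0.2105 -0.588   0.2306] rpy [ 1.80e+02  7.00e-02 -7.03e+01] w 1.0 F [-0.1  0.1  0.1] q [-1.23  0.35  1.63 -0.    1.16 -0.  ]
move [-76.55 -56.46   5.16] roll 19.95
```

Call:
move_arm([
  [[-38,-28,2,10],[-38,-28,2,10],[-38,-28,2,10],[-38,-28,2,10],[-38,-28,2,10],[-38,-28,2,10],[-76.5,-56.5,5.2,20],[-76.5,-56.5,5.2,20]],
], jaw=-1, newtons=50)

```text
time: 1.1
ee_pos: [0.3522, -0.1189, 0.2084]
ee_rot: [-3.141, -0.0, -1.579]
contact_force: [0.9, 0.6, 1.1]
gripper_width: 0.999
```

```bash
python3 -c "
from h import *
to(.484,.323,.18,-90.25)"
```

```text
t 1.10 tcp [ 0.3522 -0.1189  0.2084] rpy [-1.7995e+02 -2.0000e-02 -9.0500e+01] w 0.999 F [0.9 0.6 1.1] q [-0.33 -0.03  2.16 -0.    1.01  1.25]
move [-44.3  -12.79   2.83] roll -0.25
```

Call:
move_arm([
  [[-43,-12.5,2.8,0],[-43,-12.5,2.8,0],[-43,-12.5,2.8,0],[-43,-12.5,2.8,0],[-43,-12.5,2.8,0],[-43,-12.5,2.8,0],[-43,-12.5,2.8,0],[-43,-12.5,2.8,0]],
])

```text
time: 2.1
ee_pos: [0.4796, 0.3124, 0.1796]
ee_rot: [-3.141, 0.001, -1.573]
contact_force: [0.3, -0.5, -0.1]
gripper_width: 1.002
```

```bash
cat > w.py <<'E'
import sys
from h import *
s=arm.observe(); p,d=grab_frame("wrist"); cv2.imwrite(sys.argv[1],p[:,:,::-1]); K,T=cam("wrist",s); W=cloud(d,K,T); np.savez("w.npz",p=p,d=d,W=W,K=K,T=T)
E
python3 w.py pics/w1.png; python3 - <<'E'
from h import *
z=np.load("w.npz"); p,W,K,T=z["p"],z["W"],z["K"],z["T"]
b=(W[...,2]>.013)&(W[...,2]<.023)&(W[...,0]<.65)&(W[...,0]>.3)&(W[...,1]>.26)&(W[...,1]<.39)
v,u=np.nonzero(b); print(b.sum(),np.median(W[b][:,2]),rect(W[b][:,:2]),u.min(),u.max(),v.min(),v.max())
to(.484,.323,.18,-90.25)
E
```

```text
4454 0.018312848225991774 (array([485.8, 328. ]), array([248.7,  21.3]), -0.37) 295 317 51 274
t 2.15 tcp [0.4794 0.3116 0.1795] rpy [ 1.7998e+02  1.0000e-02 -9.0170e+01] w 0.999 F [-0.   1.3  0.2] q [0.57 0.33 1.8  0.   1.02 2.15]
move [-1.14 -0.46 -0.05] roll 0.08
```

View pics/w1.png

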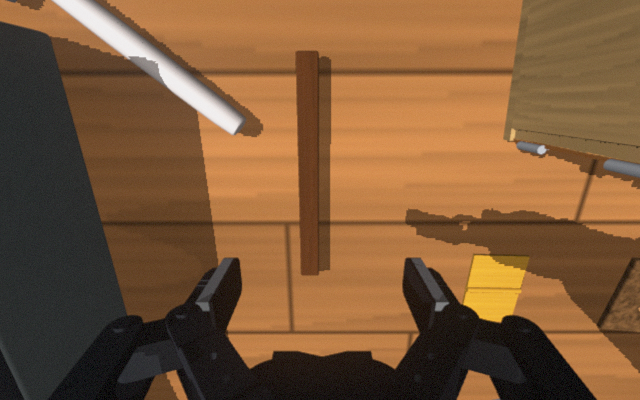

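The bar runs along the picture from (307,51) to (309,274), between the open fingers; its size agrees (249 x 21 mm). I'll descend now.

Call:
move_arm([
  [[-1.5,-0.6,3,0],[-1.5,-0.6,9,0],[-1.5,-0.6,14,0],[-1.5,-0.6,16.5,0],[-1.5,-0.6,17.5,0],[-1.5,-0.6,17.5,0]],
])

```text
time: 2.9
ee_pos: [0.4852, 0.3232, 0.0054]
ee_rot: [3.141, -0.0, -1.577]
contact_force: [0.5, 0.2, 0.3]
gripper_width: 1.002
```

Call:
move_arm([
  [[0,0,0,0],[0,0,0,0],[0,0,0,0],[0,0,0,0],[0,0,0,0],[0,0,0,0]],
], jaw=1, newtons=50)

```text
time: 3.65
ee_pos: [0.4856, 0.3243, 0.0061]
ee_rot: [-3.141, 0.001, -1.576]
contact_force: [-1.4, -0.6, 5.9]
gripper_width: 0.242
```

Call:
move_arm([
  [[0,0,-2,0],[0,0,-8,0],[0,0,-14,0],[0,0,-20,0],[0,0,-26,-5],[2,0,-31,-15],[5,-2,-32.5,-25],[9,-4,-32.5,-35]],
])

```text
time: 4.65
ee_pos: [0.5253, 0.2336, 0.3337]
ee_rot: [-3.137, -0.001, -0.958]
contact_force: [0.2, -0.3, -1.1]
gripper_width: 0.241
```

```bash
python3 -c "
from h import *
to(.6105,.0148,.33,3.57)"
```

```text
t 4.65 tcp [0.5253 0.2336 0.3337] rpy [-1.7974e+02 -5.0000e-02 -5.4880e+01] w 0.241 F [ 0.2 -0.3 -1.1] q [0.42 0.19 1.62 0.   1.32 1.37]
move [22.79  5.62  0.36] roll -58.45
```

Call:
move_arm([
  [[4,1,0.3,-10],[8,2,0.3,-20],[12,3,0.3,-30],[16,4,0.3,-40],[20,5,0.3,-50],[22.5,5.6,0.3,-58],[22.5,5.6,0.3,-58],[22.5,5.6,0.3,-58]],
])

```text
time: 5.65
ee_pos: [0.6063, 0.0174, 0.3279]
ee_rot: [-3.141, -0.0, 0.045]
contact_force: [-0.2, -0.1, -1.4]
gripper_width: 0.241
```

```bash
python3 w.py pics/w2.png; python3 - <<'E'
from h import *
z=np.load("w.npz"); p,W,K,T=z["p"],z["W"],z["K"],z["T"]
to(.6105,.0148,.33,3.57)
b=(W[...,2]>.193)&(W[...,2]<.207)&(W[...,0]<.75)&(W[...,0]>.45)&(abs(W[...,1])<.2)
print("rim",b.sum(),rect(W[b][:,:2]))
c=np.array([.6105,.0148]);a=np.radians(3.57);X=np.array([np.cos(a),np.sin(a)]);Y=np.array([-X[1],X[0]])
L=np.stack([(W[...,:2]-c)@X,(W[...,:2]-c)@Y],-1)
print("box-frame extents",np.percentile(L[b],[1,50,99],axis=0).round(4))
for sg in(1,-1):
    r=b&(abs(sg*L[...,1]-.094)<.009); x=np.sort(L[r][:,0]); g=np.diff(x); 
    print(sg,r.sum(),x[[0,-1]].round(4),[(x[i].round(4),x[i+1].round(4)) for i in np.argsort(-g)[:2]])
b=(W[...,2]>.275)&(W[...,2]<.37)&(abs(W[...,0]-.61)<.06)&(abs(W[...,1])<.18)
print("bar",b.sum(),rect(W[b][:,:2]),np.percentile(W[b][:,2],[5,50,95]))
E
```

```text
t 5.70 tcp [0.6063 0.0177 0.3278] rpy [-1.7998e+02 -1.0000e-02  2.6200e+00] w 0.241 F [ 0.9  0.6 -0.8] q [ 0.03  0.25  1.56  0.    1.33 -0.02]
move [ 0.41  0.31 -0.22] roll -0.95
rim 5341 (array([595.7,  16. ]), array([200.6, 190.5]), -86.91)
box-frame extents [[-0.1079 -0.0965]
 [ 0.0675  0.0295]
 [ 0.0795  0.1014]]
1 1759 [-0.0771  0.0804] [(np.float64(-0.0252), np.float64(0.0197)), (np.float64(-0.0771), np.float64(-0.0673))]
-1 549 [-0.1101  0.0796] [(np.float64(-0.0597), np.float64(0.0473)), (np.float64(-0.1058), np.float64(-0.0804))]
bar 18821 (array([600.5,  49. ]), array([180.6,  55.9]), -79.12) [0.33904163 0.34026778 0.35991002]
```

View pics/w2.png

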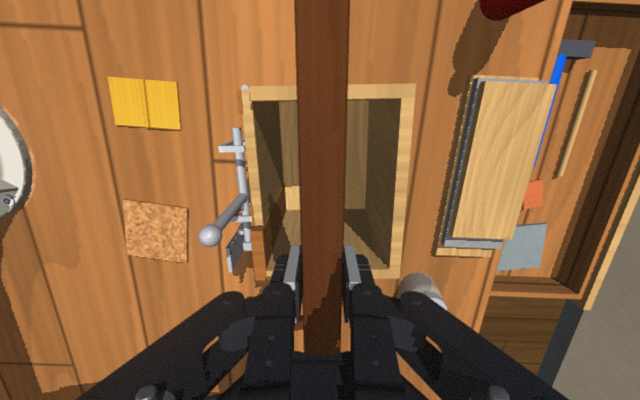

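Call:
move_arm([
  [[0.4,0.2,3,-0.7],[0.4,0.2,7,-0.7],[0.4,0.2,10,-0.7],[0.4,0.2,11.2,-0.7],[0.4,0.2,11.2,-0.7],[0.4,0.2,11.2,-0.7]],
])

```text
time: 6.45
ee_pos: [0.6117, 0.0154, 0.2168]
ee_rot: [3.142, -0.002, 0.059]
contact_force: [-0.4, -0.1, 0.1]
gripper_width: 0.238
```

```bash
python3 - <<'E'
from h import *
to(.6105,.016,.194,3.3)
ps=[]
for n,(u,v,w,h) in {"scene":(280,150,110,90),"top":(250,110,130,110)}.items():
    p,d=grab_frame(n); K,T=cam(n); W=cloud(d,K,T)
    c=np.array([.6105,.016]);a=np.radians(3.3);X=np.array([np.cos(a),np.sin(a)]);Y=np.array([-X[1],X[0]])
    L=np.stack([(W[...,:2]-c)@X,(W[...,:2]-c)@Y],-1)
    for sg in(1,-1):
        r=(abs(sg*L[...,1]-.110)<.010)&(abs(L[...,0])<.03)&(W[...,2]>.205)&(W[...,2]<.26)
        x=L[r]
        if len(x): print(n,sg,len(x),np.percentile(x[:,0],[3,50,97]).round(4),"z",np.median(W[r][:,2]).round(4), "yext",x[:,1].min().round(3),x[:,1].max().round(3))
    r=(abs(L[...,0])<.02)&(abs(L[...,1])<.16)&(W[...,2]>.207)&(W[...,2]<.24); print("bar y",L[r][:,1].min(),L[r][:,1].max())
    ps.append(cv2.resize(p[v:v+h,u:u+w,::-1],(400,380),interpolation=cv2.INTER_CUBIC))
cv2.imwrite("pics/st1.png",np.hstack(ps))
E
```

```text
t 6.45 tcp [0.6117 0.0154 0.2168] rpy [ 1.8e+02 -1.2e-01  3.4e+00] w 0.238 F [-0.4 -0.1  0.1] q [ 0.02  0.35  1.68  0.    1.12 -0.04]
move [-0.12 -0.07  2.28] roll 0.1
scene -1 79 [-0.0088  0.0013  0.0113] z 0.2278 yext -0.12 -0.1
bar y -0.12666647035970058 0.06963452309577335
top -1 71 [-0.0104 -0.002   0.0098] z 0.2284 yext -0.12 -0.106
bar y -0.12719730630938625 -0.10647812555723156
```

View pics/st1.png

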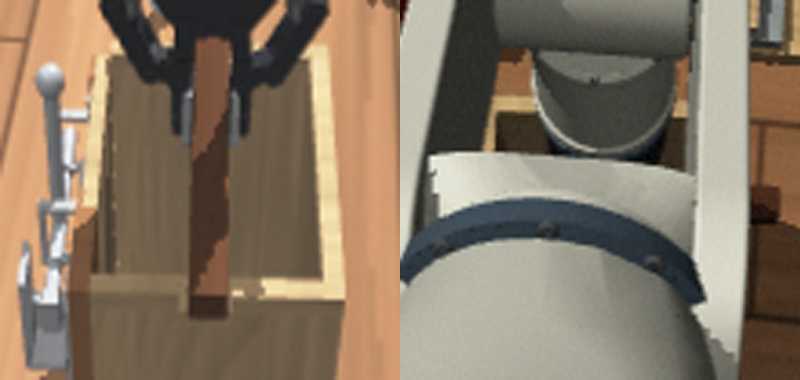

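The bar end, left panel around (208,300), is over the near wall's notch and centred within about 1 mm. I'll lower it slowly.

Call:
move_arm([
  [[0,0,0.5,0],[0,0,1,0],[0,0,1.4,0],[0,0,1.7,0],[0,0,1.9,0],[0,0,2.1,0],[0,0,2.2,0],[0,0,2.2,0]],
])

```text
time: 7.55
ee_pos: [0.611, 0.0151, 0.194]
ee_rot: [3.142, -0.0, 0.059]
contact_force: [-2.5, 0.5, 5.8]
gripper_width: 0.244
```

```bash
cat > seat.py <<'E'
from h import *
to(.6105,.016,.194,3.3)
c=np.array([.6105,.016]);a=np.radians(3.3);X=np.array([np.cos(a),np.sin(a)]);Y=np.array([-X[1],X[0]])
for n in("scene","top"):
    p,d=grab_frame(n); K,T=cam(n); W=cloud(d,K,T); L=np.stack([(W[...,:2]-c)@X,(W[...,:2]-c)@Y],-1)
    for sg in(1,-1):
        r=(abs(sg*L[...,1]-.113)<.011)&(abs(L[...,0])<.03)&(W[...,2]>.19)&(W[...,2]<.24)
        if r.sum()>5: print(n,sg,r.sum(),"x",np.percentile(L[r][:,0],[3,50,97]).round(4),"ztop",np.median(W[r][:,2]).round(4),"y",L[r][:,1].min().round(3),L[r][:,1].max().round(3))
    b=(W[...,2]>.245)&(W[...,2]<.285)&(L[...,0]<-.07)&(L[...,0]>-.12)&(abs(L[...,1])<.1)
    if b.any(): print(n,"ball",W[b].mean(0).round(4),"boxframe",L[b].mean(0).round(4),b.sum())
    cv2.imwrite(f"pics/{n}_s.png",p[:,:,::-1])
E
python3 seat.py
```

```text
t 7.55 tcp [0.611  0.0151 0.194 ] rpy [ 1.8e+02 -2.0e-02  3.4e+00] w 0.244 F [-2.5  0.5  5.8] q [ 0.02  0.37  1.7   0.    1.07 -0.04]
move [-0.04 -0.09  0.  ] roll 0.1
scene -1 89 x [-0.0104 -0.0001  0.0101] ztop 0.2052 y -0.124 -0.102
scene ball [ 0.5185 -0.0073  0.2623] boxframe [-0.0932 -0.018 ] 72
top -1 89 x [-0.0112 -0.0022  0.0103] ztop 0.2058 y -0.123 -0.105
```

Seated: the top is at 205–206 mm, against 206 expected, with a light contact force. I'll release and rise.

Call:
move_arm([
  [[0,0,0,0],[0,0,0,0],[0,0,0,0],[0,0,0,0],[0,0,-1,0],[0,0,-4,0],[0,0,-9,0],[0,0,-13,0]],
], jaw=-1)

```text
time: 8.65
ee_pos: [0.6111, 0.0151, 0.326]
ee_rot: [3.142, -0.002, 0.059]
contact_force: [0.6, 0.5, -0.7]
gripper_width: 1.0
```

Call:
move_arm([
  [[-4,0,-1,0],[-9.2,2.2,-1,0],[-9.2,2.2,-1,0],[-9.2,2.2,-1,0]],
])

```text
time: 9.15
ee_pos: [0.5208, -0.0124, 0.3343]
ee_rot: [3.142, -0.002, 0.059]
contact_force: [0.9, -0.5, 0.7]
gripper_width: 0.999
```

```bash
python3 seat.py; python3 w.py pics/w3.png;  python3 - <<'E'
from h import *
z=np.load("w.npz"); p,W,K,T=z["p"],z["W"],z["K"],z["T"]
c=np.array([.6105,.016]);a=np.radians(3.3);X=np.array([np.cos(a),np.sin(a)]);Y=np.array([-X[1],X[0]])
L=np.stack([(W[...,:2]-c)@X,(W[...,:2]-c)@Y],-1)
for y0 in(-.11,0.,.11):
    b=(abs(L[...,0])<.04)&(abs(L[...,1]-y0)<.012)&(W[...,2]>.202)&(W[...,2]<.215)
    if b.sum()>5: print(y0,b.sum(),"x",np.percentile(L[b][:,0],[2,50,98]).round(4),"z",np.median(W[b][:,2]).round(4))
b=(abs(L[...,0])<.013)&(abs(L[...,1])<.15)&(W[...,2]>.202)&(W[...,2]<.212); print("bar y",L[b][:,1].min(),L[b][:,1].max())
b=(W[...,2]>.25)&(W[...,2]<.275)&(L[...,0]<-.07)&(L[...,0]>-.12)&(abs(L[...,1])<.06)
if b.any(): print("ball",np.median(W[b],0).round(4),np.median(L[b],0).round(4),b.sum())
E
```

```text
t 9.15 tcp [ 0.5208 -0.0124  0.3343] rpy [ 1.80e+02 -1.10e-01  3.37e+00] w 0.999 F [ 0.9 -0.5  0.7] q [-0.03  0.1   1.73  0.    1.31 -0.09]
move [ 9.09 -2.3  14.04] roll 0.07
scene 1 40 x [-0.0085  0.0003  0.009 ] ztop 0.2046 y 0.103 0.122
scene -1 87 x [-0.0104 -0.0002  0.01  ] ztop 0.205 y -0.124 -0.102
scene ball [ 0.5184 -0.007   0.262 ] boxframe [-0.0932 -0.0177] 74
top -1 61 x [-0.011  -0.002   0.0094] ztop 0.2054 y -0.114 -0.102
-0.11 180 x [-0.0109 -0.0068 -0.0017] z 0.2062
0.0 574 x [-0.011  -0.0007  0.0102] z 0.2063
0.11 864 x [-0.0112 -0.001   0.01  ] z 0.2063
bar y -0.12458925101926173 0.12431242031555145
ball [ 0.5172 -0.0008  0.2697] [-0.0944 -0.0113] 397
```

View pics/w3.png

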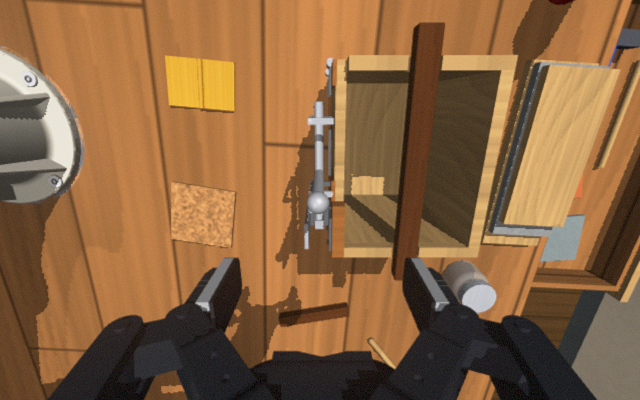

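The bar lies across both walls, from (428,25) to (402,278). It is level, its top at 206 mm, and its ends are at y = ±124.5. The knob ball is at (318,203). I'll go down on the stem now.

Call:
move_arm([
  [[-0.2,-0.8,1,0],[-0.2,-0.8,5,0],[-0.2,-0.8,9,0],[-0.2,-0.8,11.2,0],[-0.2,-0.8,11.8,0],[-0.2,-0.8,11.8,0]],
])

```text
time: 10.05
ee_pos: [0.518, -0.0041, 0.2152]
ee_rot: [-3.142, 0.0, 0.06]
contact_force: [0.3, -0.0, -0.1]
gripper_width: 0.997
```

Call:
move_arm([
  [[0,0,0,0],[0,0,0,0],[0,0,0,0],[0,0,0,0],[0,0,0,0],[0,0,0,0],[0,0,0,0]],
], jaw=1, newtons=40)

```text
time: 10.92
ee_pos: [0.5178, -0.0045, 0.2154]
ee_rot: [3.142, 0.0, 0.059]
contact_force: [-2.7, -0.7, 3.4]
gripper_width: 0.135
```

```bash
python3 seat.py; python3 w.py pics/w4.png
```

```text
t 10.93 tcp [ 0.5178 -0.0045  0.2154] rpy [1.8e+02 1.0e-02 3.4e+00] w 0.135 F [-2.7 -0.7  3.4] q [-0.01  0.2   1.88 -0.    1.06 -0.07]
move [ 9.38 -1.5   2.14] roll 0.1
scene 1 39 x [-0.0086 -0.0009  0.009 ] ztop 0.2045 y 0.102 0.121
scene -1 88 x [-0.0104 -0.0001  0.0101] ztop 0.205 y -0.124 -0.102
scene ball [ 0.5178 -0.0126  0.2644] boxframe [-0.0942 -0.0233] 275
```

View pics/w4.png

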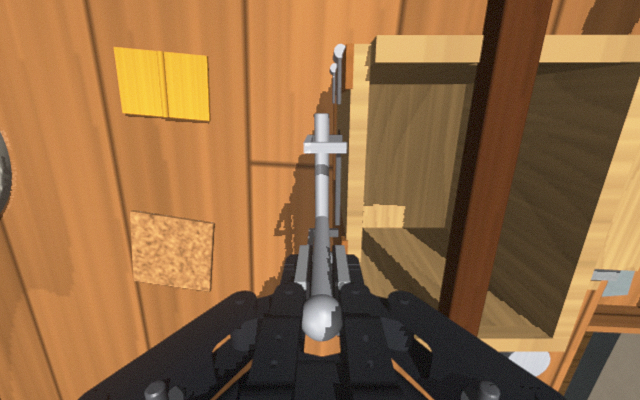

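The stem is gripped (opening about 11 mm, ball at (322,317) between the fingers). I'll lift by 15.5 mm.

Call:
move_arm([
  [[0,0,-0.4,0],[0,0,-0.8,0],[0,0,-1.2,0],[0,0,-1.55,0],[0,0,-1.55,0],[0,0,-1.55,0]],
])

```text
time: 11.82
ee_pos: [0.5177, -0.0044, 0.2306]
ee_rot: [-3.142, 0.0, 0.059]
contact_force: [-2.1, 0.4, -4.5]
gripper_width: 0.132
```

```bash
cat > ball.py <<'E'
from h import *
s=arm.observe(); p,d=grab_frame("wrist"); K,T=cam("wrist",s); W=cloud(d,K,T); G=s["ee_pos"]
hsv=cv2.cvtColor(p,cv2.COLOR_RGB2HSV)
b=(np.linalg.norm(W-(G+[0,0,.047]),axis=-1)<.022)&(hsv[...,1]<70)&(hsv[...,2]>70)&(W[...,2]>G[2]+.036)
to(*G,np.degrees(s["ee_rot"][2])); A=np.nanpercentile(W[b],[2,50,98],axis=0).round(4); print(b.sum(),A[:,0],A[:,1],A[:,2],"top-TCP",A[2,2]-G[2])
E
python3 ball.py; python3 seat.py|tail -3
```

```text
t 11.88 tcp [ 0.5177 -0.0044  0.2306] rpy [-1.7999e+02  2.0000e-02  3.4000e+00] w 0.133 F [-1.9  0.8 -3.7] q [-0.01  0.19  1.86  0.    1.09 -0.07]
move [ 0.   -0.   -0.01] roll -0.0
1736 [0.5083 0.5169 0.5257] [-0.0068  0.0019  0.0071] [0.2672 0.2836 0.2876] top-TCP 0.05697835432262463
scene 1 39 x [-0.0085  0.0014  0.009 ] ztop 0.2046 y 0.102 0.122
scene -1 91 x [-0.0104 -0.0001  0.0101] ztop 0.205 y -0.124 -0.102
scene ball [ 0.518  -0.0112  0.2681] boxframe [-0.0939 -0.0219] 313
```

The ball top is now at 287.6 mm (272 when down), so the bolt is lifted 15.6 mm. I'll draw it back along box +y, which is tool −y.

Call:
move_arm([
  [[0,-0.4,0,0],[0,-0.9,0,0],[0,-1.4,0,0],[0,-1.4,0,0]],
])

```text
time: 12.48
ee_pos: [0.5169, 0.0101, 0.2307]
ee_rot: [-3.141, 0.0, 0.06]
contact_force: [-3.2, 0.8, -2.8]
gripper_width: 0.131
```

Call:
move_arm([
  [[0,-0.6,0,0],[0,-1.2,0,0],[0,-1.8,0,0],[0,-2.2,0,0],[0,-2.2,0,0]],
])

```text
time: 13.1
ee_pos: [0.5156, 0.032, 0.2307]
ee_rot: [-3.141, 0.0, 0.06]
contact_force: [-3.6, 0.5, -1.9]
gripper_width: 0.128
```

```bash
python3 ball.py; python3 seat.py|tail -3
```

```text
t 13.15 tcp [0.5156 0.0318 0.2307] rpy [-1.7998e+02  1.0000e-02  3.4200e+00] w 0.129 F [-3.5  0.3 -2.7] q [ 0.06  0.18  1.86  0.    1.09 -0.  ]
move [-0.   -0.02  0.  ] roll -0.0
1721 [0.5059 0.5147 0.5237] [0.0296 0.0384 0.0437] [0.2673 0.2837 0.2877] top-TCP 0.05696673476162606
scene ball [0.516  0.0248 0.2676] boxframe [-0.0938  0.0142] 289
top -1 109 x [-0.011  -0.0021  0.01  ] ztop 0.2053 y -0.124 -0.102
top ball [0.496  0.0171 0.28  ] boxframe [-0.1142  0.0077] 1
```

The knob moved 36 mm with the gripper, past the 26 needed and short of the 45 stop. Lateral forces stayed under 4 N. Next I pull the gate along its arc.

Call:
move_arm([
  [[-0.58,-0.12,0,4.2],[-1.16,-0.29,0,8.5],[-1.72,-0.5,0,12.7],[-2.26,-0.75,0,17],[-2.78,-1.05,0,21.2],[-2.78,-1.05,0,21.2],[-2.78,-1.05,0,21.2]],
])

```text
time: 14.12
ee_pos: [0.4884, 0.0402, 0.2312]
ee_rot: [-3.141, -0.002, -0.309]
contact_force: [1.5, 0.4, -4.0]
gripper_width: 0.129
```

```bash
python3 ball.py; python3 seat.py; python3 w.py pics/w5.png; python3 - <<'E'
import cv2,numpy as np
a=cv2.imread("pics/scene_s.png")[110:290,230:430]; b=cv2.imread("pics/w5.png")
cv2.imwrite("pics/m5.png",np.hstack([cv2.resize(a,(400,360),interpolation=cv2.INTER_CUBIC),cv2.resize(b,(400,360))]))
E
```

```text
t 14.18 tcp [0.4883 0.0402 0.2311] rpy [-1.7996e+02 -9.0000e-02 -1.7730e+01] w 0.128 F [ 3.1  0.2 -4.4] q [ 0.08  0.14  1.92 -0.    1.08  0.39]
move [ 0.01  0.   -0.01] roll -0.02
1787 [0.4819 0.49   0.4999] [0.0373 0.0462 0.0535] [0.2678 0.284  0.2881] top-TCP 0.056948133243863525
t 14.18 tcp [0.4883 0.0402 0.2311] rpy [-1.7996e+02 -9.0000e-02 -1.7730e+01] w 0.128 F [ 3.1  0.2 -4.4] q [ 0.08  0.14  1.92 -0.    1.08  0.39]
move [12.37 -1.41  3.73] roll -21.03
scene 1 40 x [-0.0085  0.0003  0.009 ] ztop 0.2048 y 0.102 0.12
scene -1 87 x [-0.0104 -0.0001  0.0101] ztop 0.2051 y -0.124 -0.102
scene ball [0.5025 0.0283 0.2689] boxframe [-0.1071  0.0185] 152
top -1 107 x [-0.0115 -0.0021  0.01  ] ztop 0.2055 y -0.123 -0.102
```

View pics/m5.png

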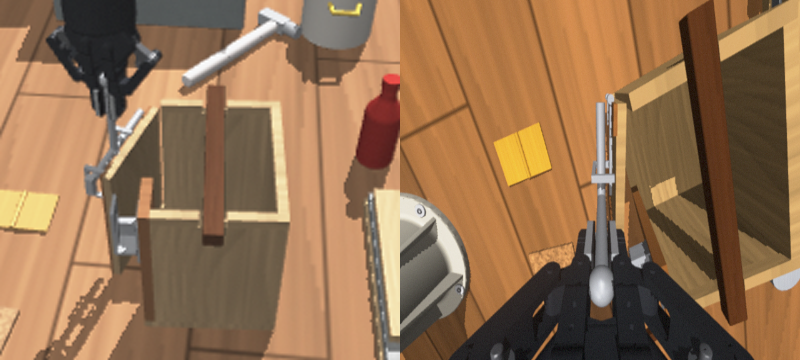

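The gate stands ajar in both panels. The left one shows its free edge near (108,180), away from the post at (147,200), with the brace still seated. I'll measure the angle from the gate's top edge.

```bash
python3 - <<'E'
from h import *
z=np.load("w.npz"); W=z["W"]
c=np.array([.6105,.016]);a=np.radians(3.3);X=np.array([np.cos(a),np.sin(a)]);Y=np.array([-X[1],X[0]])
L=np.stack([(W[...,:2]-c)@X,(W[...,:2]-c)@Y],-1)
b=(abs(W[...,2]-.1915)<.003)&(L[...,0]<-.06)&(L[...,0]>-.14)&(L[...,1]>-.03)&(L[...,1]<.095)
q=L[b]; print(b.sum(),q.min(0),q.max(0)); r=rect(q); print(r, "fit angle rad",np.radians(90-abs(r[2])))
to(.4884,.0402,.231,-17.7)
E
```

```text
2631 [-0.12430697  0.00061834] [-0.06732102  0.09497247]
(array([-102.7,   54.7]), array([101.4,  38.3]), 66.97) fit angle rad 0.4019493267342941
t 14.32 tcp [0.4879 0.0403 0.2309] rpy [-1.7998e+02 -5.0000e-02 -1.7780e+01] w 0.125 F [ 3.3 -1.  -3.7] q [ 0.08  0.14  1.92 -0.    1.08  0.39]
move [ 0.05 -0.01 -0.01] roll -0.08
```

```bash
python3 - <<'E'
from h import *
z=np.load("w.npz"); W=z["W"]
c=np.array([.6105,.016]);a=np.radians(3.3);X=np.array([np.cos(a),np.sin(a)]);Y=np.array([-X[1],X[0]])
L=np.stack([(W[...,:2]-c)@X,(W[...,:2]-c)@Y],-1)
b=(abs(W[...,2]-.1915)<.002)&(L[...,0]<-.055)&(L[...,0]>-.14)&(L[...,1]>0)&(L[...,1]<.09)
q=L[b]; k=np.arange(.02,.085,.005); m=np.array([np.percentile(q[abs(q[:,1]-y)<.0025][:,0],98) for y in k])
f=np.polyfit(k,m,1); print(m.round(4),"angle",np.arctan(f[0]),"resid",np.std(m-np.polyval(f,k)))
E
```

```text
[-0.0975 -0.0956 -0.0936 -0.0917 -0.09   -0.0883 -0.087  -0.0847 -0.0826
 -0.0808 -0.0791 -0.0768 -0.0754] angle 0.3537196819467188 resid 0.0002179014790919418
```

The gate angle is 0.354 rad (about 4.8 cm), so I'll nudge it out slightly and hold.

Call:
move_arm([
  [[-0.07,0,0,0.5],[-0.13,0,0,0.9],[-0.13,0,0,0.9],[-0.13,0,0,0.9],[-0.13,0,0,0.9],[-0.13,0,0,0.9],[-0.13,0,0,0.9],[-0.13,0,0,0.9]],
])

```text
time: 15.32
ee_pos: [0.4862, 0.0407, 0.2308]
ee_rot: [-3.142, -0.0, -0.326]
contact_force: [3.8, -0.2, -3.2]
gripper_width: 0.125
```

```bash
python3 ball.py; python3 seat.py; python3 w.py pics/w6.png; python3 - <<'E'
from h import *
z=np.load("w.npz"); W=z["W"]
c=np.array([.6105,.016]);a=np.radians(3.3);X=np.array([np.cos(a),np.sin(a)]);Y=np.array([-X[1],X[0]])
L=np.stack([(W[...,:2]-c)@X,(W[...,:2]-c)@Y],-1)
b=(abs(W[...,2]-.1915)<.002)&(L[...,0]<-.055)&(L[...,0]>-.14)&(L[...,1]>0)&(L[...,1]<.09)
q=L[b]; k=np.arange(.02,.085,.005); m=np.array([np.percentile(q[abs(q[:,1]-y)<.0025][:,0],98) for y in k])
f=np.polyfit(k,m,1); print("angle",np.arctan(f[0])); print(arm.sign_off())
E
```

```text
t 15.38 tcp [0.4861 0.0407 0.2308] rpy [180.   -0.  -18.7] w 0.136 F [ 3.2 -0.4 -3. ] q [ 0.08  0.14  1.92 -0.    1.08  0.41]
move [ 0. -0. -0.] roll 0.0
1783 [0.4798 0.488  0.4979] [0.0378 0.0467 0.0538] [0.2674 0.2838 0.2877] top-TCP 0.05691970102873625
t 15.38 tcp [0.4861 0.0407 0.2308] rpy [180.   -0.  -18.7] w 0.136 F [ 3.2 -0.4 -3. ] q [ 0.08  0.14  1.92 -0.    1.08  0.41]
move [12.57 -1.65  3.68] roll -22.0
scene 1 40 x [-0.0085  0.0014  0.009 ] ztop 0.2048 y 0.102 0.121
scene -1 89 x [-0.0104 -0.0001  0.0101] ztop 0.2048 y -0.124 -0.103
scene ball [0.5012 0.0284 0.2693] boxframe [-0.1084  0.0186] 147
top -1 106 x [-0.0116 -0.0024  0.0101] ztop 0.2054 y -0.123 -0.102
angle 0.3764461730240063
the job is handed in; nothing more can be done
None
```

The job is done and handed in at about 15.5 s, with the gripper still holding the knob and the gate about 5 cm ajar.

- **Brace:** I laid the long bar in both notches and released it before touching the bolt. Its top is level at 205–206 mm, against 206 expected, and its ends are at y = ±124.5 mm of the box. It was unchanged at the last check.
- **Bolt:** I lifted it 15.6 mm (10.5 needed) and drew it 36 mm (26 needed, stop at 45). Sideways force stayed under 4 N, so the toe was not forced over the lip.
- **Gate:** It is open 0.376 rad by its top edge, against 0.37 for 5 cm. Pulling it needs about 3 N at the knob.

**Disagreements:** The first wrist view put the long bar about 5 mm to one side of the top camera's reading. The cameras also differed by up to 6 mm on the knob ball, mostly because each saw a different side of it. Both grasps held. I did not touch the short bar or the other things on the bench, but I did not measure them again at the end.

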